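# Hang the work lantern on the drop-latch peg

## Task

Put the lantern with the carrying handle away on the peg that has the drop flap: pick it up, push its handle along the peg under the flap's sloping nose so that the flap lifts and falls shut again behind the handle, then let go so that the lantern hangs still by its handle, locked in by the flap. Leave the similar lamp with only a knob on top where it stands.

Things in the scene. Friction and masses are not known exactly. Their poses are not given: they have to be found in the camera images.
- lantern_center (a point): Loose grey lantern, body 68 dia x 86 mm; on top a rigid steel inverted-U handle, whole height 150. Handle 62 mm wide over its straight legs (8 wide, 14 deep); round bar 10 thick, underside 140 above lantern's foot; opening 46 wide, 54 high. Point: on the axis, 75 above the foot. z up, y along the bar (grip across the legs), x through the handle: goes along the peg, either way round. Under 0.5 kg.
- latch_hook: Fixed 40 mm square post, 236 mm high; origin: centre of its foot plate's underside, z up. Level steel peg 10 mm thick points along -x, top at z 190, from x -20 to free end x -150; stop collar 22 dia, front at x -53. Flap above it. Handle bar is locked in between x -58 and -90. Push it on with bar underside 0 to 12 above the peg top. A like post with bare short peg, 150 mm or more away, is not used.
- flap (a joint): Steel flap above the peg, 14 mm wide, hinge at hook x -30, z 216. 0 = down, positive = lifted (to 1.2 rad), falls by its weight (60 g). Down, its arm's underside is 24 mm above the peg top; its nose has an inner face meeting the peg at x -96 and a 26 degree ramp outside, from the peg top at x -97 to 25 mm above at x -143. A bar pushed under the ramp lifts it about 0.25 rad with under 5 N; past it, it drops.
- knob_lamp_center (a point): Bystander: loose lamp with the same grey and white body, 68 mm dia, 98 mm high including a small round knob on top, no handle. Point: on its axis half-way up. At least 120 mm from the lantern; leave it alone.
Mind the look-alikes: they are no part of the job. What is shaped like the part that bears lantern_center but blue is not meant.

How it is judged:
At the end, for the whole second after the job is handed in: The lantern hangs by its handle on the latch peg between collar and nose (its centre 50 to 100 mm from the post's axis along the peg, within 20 mm sideways, 112 to 137 mm above the hook's foot), upright within 0.2 rad and still (under 0.05 m/s), with the flap down behind the handle (under 0.06 rad) (x of lantern_center in the frame of latch_hook between -0.1 and -0.05 m and y of lantern_center in the frame of latch_hook between -0.02 and 0.02 m and z of lantern_center in the frame of latch_hook between 0.112 and 0.137 m and angle between lantern_center's own z axis and vertical below 0.2 rad and value of joint flap below 0.06 rad and linear speed of lantern below 0.05 m/s); the robot touches nothing.
It fails at once if the lamp with the knob was moved more than 30 mm or tipped (distance of knob_lamp_center from where it was at the start of the episode above 0.03 m or angle between knob_lamp_center's own z axis and vertical above 0.5 rad).
It also fails if it takes over 40 s, if anything falls off the work surface, if the arm or the gripper's body presses on something with over 40 N, if the wrist force passes 120 N, or if a joint passes its speed limit or range.

## Robot

A 6-joint arm with a two-finger parallel gripper is mounted at the origin on the work surface. World frame = base frame: x ahead of the robot, y to its left, z up, the work surface at z = 0. Lengths are in m, angles in rad, forces in N, time in s.
With the tool pointing down it reaches from about 0.275 to 0.725 m from the base axis. Payload 5.6 kg.
Tool frame: the origin (TCP) lies at the very end of the fingers, on their centre line; the grasp point (between the pads) lies pinch_z behind it (pinch_z is the distance from the TCP to the grasp point, in m); y points along the fingers, x is the direction in which the jaws open and shut, and the axes are right-handed (so a half turn about y gives the same grasp; the last joint's range is limited). The gripper opens to 85 mm and grips with 20 to 120 N. Pads are 22 mm wide; open, the fingers measure 114 mm over their backs; the gripper's body (76 mm by 85 mm) begins 54 mm behind the grasp point. The pads swing forward as they close: fully open they stand 13 mm farther back than shut.
Start: joints at [-0.818, 0.255, 0.108, 0, -1.424, -0.285], TCP at [0.248, -0.491, 0.231] pointing down, gripper open.
Joint ranges: [-2.95, 2.95], [-1.21, 1.97], [-1.09, 1.5], [-2.87, 1.71], [-2.94, -0.07], [-3.05, 3.05]. Speed limits (rad/s): [2.57, 2.57, 3.14, 3.14, 3.14, 3.14].

## Interface

Orientations are given as a 3x3 rotation matrix whose columns are the frame's x, y, z axes.
In Python, from workcell import * gives the robot as it stands.
- The arm moves only by the shell command python3 -m jog 'ROWS' [FORCE]. ROWS is JSON, a list of rows, each a list of 7 numbers: the turn, a rotation vector about the tool's x, y, z in units of 8 degrees (1.0 is 8 degrees), then the shift along the tool's x, y, z in units of 30 mm (1.0 is 30 mm), then the closure, from -1 (fully open) to 1 (shut). In form: [[ax, ay, az, x, y, z, gripper], ...]. A call has 1 to 8 rows; each row is the pose to reach, as a shift and turn from the pose measured when the call began, along the tool's axes at that moment; what a row does not reach only later rows make up. A row lasts 1/10 s, in which the tool goes at most 50 mm and 8.59 degrees, less where a joint would pass 70% of its speed; a pose out of reach is approached as far as the arm can. A call with a gripper value outside its range is refused whole. The fingers move at their own pace and stop on an object; FORCE is the grip in N (left out, the last holds). Time passes only in rows, so rows that repeat a pose let the fingers close. It gives the time, the measured TCP pose, the force and the opening at its end, in the units of the state.
- sense(): the state, without advancing time (a new reading comes with each control period).
- camera(name): name is "side" or "top" or "wrist"; returns the picture (480x640x3 uint8, red, green, blue); there is no depth.
- camera_info(name): a dict with "camera_matrix" (3x3 intrinsics, pixels), "pose" (4x4, takes a point from camera to world coordinates); the wrist camera has in their place "mount" (4x4, takes a point from camera to tool coordinates, whose origin is the TCP and whose axes are the tool frame's). Camera axes: x right, y up, looking along -z (the intrinsics and any distortion apply to the point x, -y, -z); pixel columns grow to the right and rows downward; lengths in m; the calibration is good to about 2 mm. A picture is of the moment at which its call begins: read the wrist's pose just before it. camera_info takes no time and is no camera call.
- finish_job(): hands the job in, once; it reports no verdict.
Trained networks look in the newest picture that a camera, given by its name, has taken for a name from the list of things; names that differ only in an ending like _2 or _b are one class to them, and where a whole thing is asked for, a point or a joint stands for the part that bears it (a point fixed in the world has none). Each returns a list of dicts, best first, with "confidence" (0 to 1); they miss things now and then, are a little off and sometimes report something else, mostly with a low value. They report only what shows in the picture. A call takes as long as a camera call. They do not tell look-alikes from the thing itself.
- cut_out(query, camera): "region" (480x640 bool, what is visible of it).
- pinpoint(query, camera): "centre" ([x, y, z] in m, in the coordinates of the camera as it stood for that picture, good to about 4 mm: a listed point, or the origin of a listed thing).
The state is a dict: "time": time; "joint_pos": joint angles; "qd": joint speeds; "tau": joint torques, N m; "ee_pos": TCP position; "eef_rot": TCP orientation; "ft_force": force on the tool from outside, world axes, zero at the start; "moment": the same for the moment, N m; "width": opening from 0.0 (shut) to 1.0 (fully open).
Only numpy, scipy, OpenCV 4.12 (cv2) and the standard library are available. Lean on these libraries where they do the work, as an engineer would, in place of code of your own. Each camera call takes 0.05 s, during which the arm holds its last target. There are 200 camera calls.

## Working session

There is one attempt and no reset: what is moved stays moved. The work goes in short steps, Python scripts to look and compute and a shell command to move; the robot and the scene stay as the last step left them, time stands still between calls to the robot, and variables do not carry over. Pictures are saved under pics/ and viewed, about 8 in all and at most 12, crops included, and the job is handed in when it is done.

```bash
mkdir -p pics; ls; cat > h.py <<'E'
from workcell import *
import numpy as np, cv2
def save(n,f):
    im=camera(n); cv2.imwrite('pics/'+f,im[:,:,::-1]); return im
def pose(n):
    i=camera_info(n)
    if 'pose' in i: return np.array(i['pose'])
    s=sense(); T=np.eye(4); T[:3,:3]=s['eef_rot']; T[:3,3]=s['ee_pos']
    return T@np.array(i['mount'])
def world(n,c): return (pose(n)@np.r_[c,1])[:3]
def pix(n,p):
    i=camera_info(n); q=np.linalg.inv(pose(n))@np.r_[p,1]; q=np.array([q[0],-q[1],-q[2]])
    u=np.array(i['camera_matrix'])@q; return u[:2]/u[2]
def ray(n,u,v,z):
    "point on pixel ray at height z"
    K=np.array(camera_info(n)['camera_matrix']); d=np.linalg.inv(K)@[u,v,1]; P=pose(n)
    d=P[:3,:3]@[d[0],-d[1],-d[2]]; return P[:3,3]+d*(z-P[2,3])/d[2]
E
python3 - <<'E'
from h import *
np.set_printoptions(precision=4,suppress=True)
s=sense(); print(s['eef_rot'],s['width'],s['time']); print([camera_info(n).keys() for n in('top','side')])
try: print(pinch_z)
except Exception as e: print(e)
for n in('top','side'):
    save(n,n+'0.png')
    print(n,pose(n)[:3,3],-pose(n)[:3,2])
    for q in('lantern_center','latch_hook','flap','knob_lamp_center'):
        for d in pinpoint(q,n): print(n,q,round(d['confidence'],2),world(n,d['centre']),pix(n,world(n,d['centre'])))
print(camera_info('wrist')['mount'])
E
```

```text
pics
[[-0.4508 -0.0009 -0.8926]
 [ 0.8926  0.0017 -0.4508]
 [ 0.0019 -1.      0.0001]] 0.9985284840157308 0.0
[dict_keys(['camera_matrix', 'pose']), dict_keys(['camera_matrix', 'pose'])]
0.0187
top [ 0.3894 -0.043   1.4433] [ 0.1001 -0.0108 -0.9949]
top lantern_center 0.74 [0.5596 0.1295 0.0766] [232.1009 217.0535]
top lantern_center 0.68 [0.4204 0.2409 0.0729] [179.7112 278.056 ]
top lantern_center 0.61 [0.4517 0.1274 0.0725] [231.3859 265.3027]
top latch_hook 0.96 [ 0.4576 -0.3081 -0.    ] [420.2465 269.0467]Traceback (most recent call last):
  File "<stdin>", line 10, in <module>
ValueError: it knows: knob_lamp_center, lantern_center, latch_hook
```

```bash
python3 - <<'E'
from h import *
np.set_printoptions(precision=4,suppress=True)
for n in('top','side'):
    im=save(n,n+'1.png')
    print(n,pose(n)[:3,3],-pose(n)[:3,2])
    for q in('lantern_center','latch_hook','knob_lamp_center'):
        for d in pinpoint(q,n): print(n,q,round(d['confidence'],2),world(n,d['centre']),pix(n,world(n,d['centre'])))
    if n=='top': cv2.imwrite('pics/topc.png',cv2.resize(im[170:370,120:520,::-1],(800,400),interpolation=cv2.INTER_CUBIC))
print(camera_info('wrist')['mount'])
E
```

```text
top [ 0.3894 -0.043   1.4433] [ 0.1001 -0.0108 -0.9949]
top lantern_center 0.77 [0.4201 0.2417 0.0764] [179.0015 278.1248]
top lantern_center 0.75 [0.5601 0.1282 0.0727] [232.876  217.0576]
top lantern_center 0.58 [0.4514 0.1291 0.0759] [230.4067 265.3385]
top latch_hook 0.71 [ 0.4604 -0.3079  0.0006] [420.2258 267.8232]
top knob_lamp_center 0.62 [0.5836 0.2775 0.0516] [168.9359 206.2794]
side [0.4253 0.9047 1.1396] [ 0.0649 -0.6859 -0.7248]
side lantern_center 0.78 [0.4446 0.1276 0.0701] [343.9998 316.2328]
side lantern_center 0.78 [0.4142 0.2356 0.0717] [354.8538 359.1211]
side lantern_center 0.74 [0.5607 0.1289 0.0717] [291.8898 311.8974]
side latch_hook 0.93 [ 0.4601 -0.3126  0.0007] [348.903  203.0969]
side knob_lamp_center 0.83 [0.5781 0.2737 0.0477] [274.7449 374.0814]
[[ 1.     -0.0002  0.0005 -0.001 ]
 [ 0.0006  0.3255 -0.9455 -0.1418]
 [ 0.      0.9455  0.3255  0.0834]
 [ 0.      0.      0.      1.    ]]
```

View pics/topc.png

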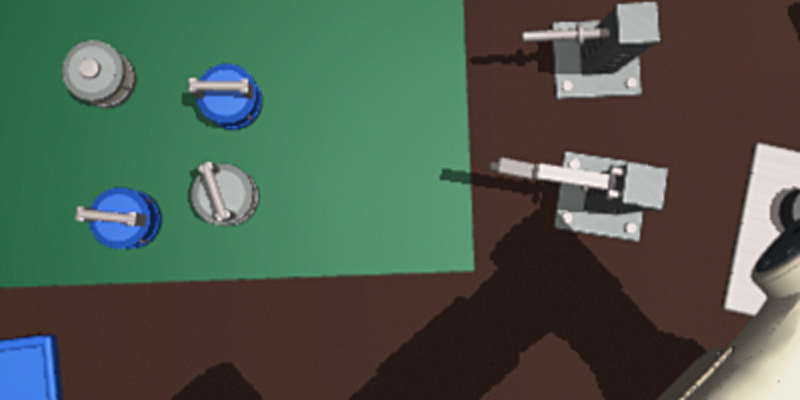

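View pics/side1.png

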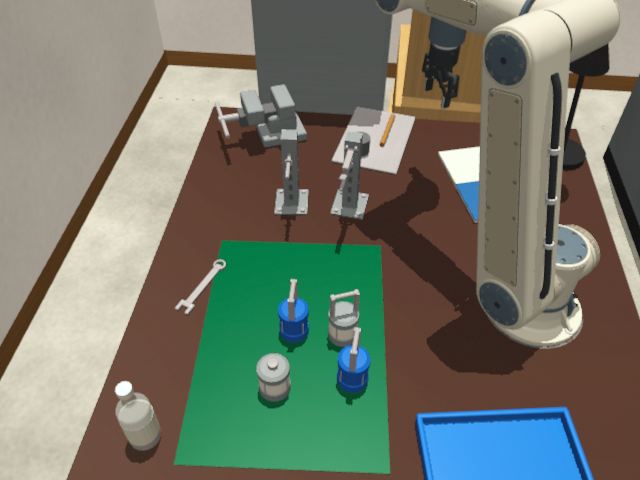

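```bash
python3 - <<'E'
from h import *
np.set_printoptions(precision=4,suppress=True)
c=lambda u,v,z: ray('top',120+u/2,170+v/2,z)[:2]
a,b=c(205,167,.15),c(222,215,.15); print('bar',a,b,(a+b)/2,np.linalg.norm(a-b),np.degrees(np.arctan2(*(a-b)[::-1])))
for p,q,zs in(((556,228),(640,240),(0.008,0.008)),((565,152),(642,162),(.008,.008)),((492,165),(610,182),(.215,.22))):
    a,b=c(*p,zs[0]),c(*q,zs[1]); d=a-b; print(a,b,'peg dir deg',np.degrees(np.arctan2(d[1],d[0])))
E
python3 -m jog '[[0,0,0,0,-1,0,-1],[0,0,0,0,-1,0,-1]]' 60
```

```text
bar [0.4725 0.1374] [0.4225 0.1176] [0.4475 0.1275] 0.05378675327463637 21.640994667838683
[ 0.4209 -0.2548] [ 0.4095 -0.3533] peg dir deg 83.34446321283157
[ 0.5103 -0.2644] [ 0.5009 -0.3552] peg dir deg 84.07551799870754
[ 0.4778 -0.1592] [ 0.4635 -0.2771] peg dir deg 83.07488307749989
time: 0.75
ee_pos: [0.2485, -0.4925, 0.2651]
eef_rot: [[-0.451, 0.003, -0.893], [0.892, -0.006, -0.451], [-0.007, -1.0, 0.0]]
ft_force: [-0.3, -1.3, 0.4]
width: 1.0
```

```bash
python3 -m jog '[[0,-0.7,0,1,-0.8,-1,-1],[0,-1.5,0,2,-1.5,-2,-1],[0,-2.3,0,3,-1.8,-3,-1],[0,-3.0,0,4.1,-1.8,-4.1,-1],[0,-3.8,0,5.2,-1.8,-5.2,-1],[0,-4.6,0,6.3,-1.8,-6.2,-1],[0,-5.3,0,7.4,-1.8,-7.3,-1],[0,-6,0,8.5,-1.8,-8.4,-1]]'; cat >> h.py <<'E'
from scipy.spatial.transform import Rotation as Ro
def to(p,xdeg,tilt=0):
    """units from the current pose to TCP p, tool x at xdeg, tool down, then tipped by tilt deg about tool x"""
    s=sense(); R=np.array(s['eef_rot']); a=np.radians(xdeg)
    x=np.array([np.cos(a),np.sin(a),0]); y=np.array([0,0,-1.]); T=np.c_[x,y,np.cross(x,y)]@Ro.from_euler('x',tilt,degrees=True).as_matrix()
    r=np.degrees(Ro.from_matrix(R.T@T).as_rotvec())/8; d=R.T@(np.array(p)-s['ee_pos'])/.03
    print('t',s['time'],'turn',r.round(2),'shift',d.round(2))
E
python3 -c "
from h import *
to([.4475,.1275,.30],201.6)"
```

```text
time: 1.55
ee_pos: [0.3583, -0.1492, 0.3177]
eef_rot: [[-0.966, 0.004, -0.258], [0.258, -0.006, -0.966], [-0.006, -1.0, 0.005]]
ft_force: [1.6, -0.2, 1.0]
width: 1.001
t 1.55 turn [-0.05 -4.57 -0.03] shift [-0.49  0.55 -9.68]
```

```bash
python3 -m jog '[[0,-0.8,0,-0.1,0.1,-1.4,-1],[0,-1.6,0,-0.2,0.2,-2.9,-1],[0,-2.4,0,-0.3,0.4,-4.4,-1],[0,-3.2,0,-0.4,0.5,-5.9,-1],[0,-4,0,-0.5,0.6,-7.4,-1],[0,-4.57,0,-0.5,0.6,-8.9,-1],[0,-4.57,0,-0.5,0.6,-9.7,-1],[0,-4.57,0,-0.5,0.6,-9.7,-1]]'
python3 - <<'E'
from h import *
to([.4475,.1275,.30],201.6)
im=save('wrist','w1.png')
for d in pinpoint('lantern_center','wrist'):
    w=world('wrist',d['centre']); print(round(d['confidence'],2),w.round(4),pix('wrist',w).round(0))
E
```

```text
time: 2.35
ee_pos: [0.4484, 0.1306, 0.2975]
eef_rot: [[-0.929, 0.003, 0.371], [-0.371, -0.006, -0.929], [-0.0, -1.0, 0.007]]
ft_force: [-0.1, -0.8, -0.3]
width: 0.999
t 2.35 turn [-0.05  0.02 -0.  ] shift [ 0.07 -0.08  0.09]
0.61 [0.4481 0.1214 0.0807] [325. 200.]
0.59 [0.4209 0.2361 0.0772] [310. 300.]
0.57 [0.5593 0.122  0.0747] [223. 160.]
```

View pics/w1.png

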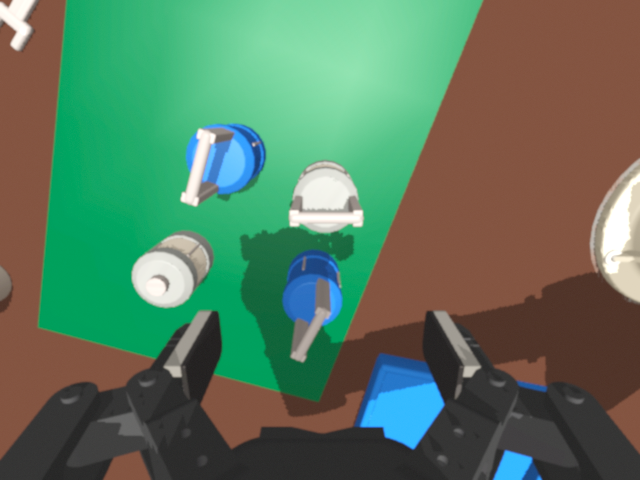

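```bash
python3 - <<'E'
from h import *
a,b=ray('wrist',291,219,.145),ray('wrist',363,217,.145); d=a-b; m=(a+b)/2
print(m,np.linalg.norm(d),np.degrees(np.arctan2(d[1],d[0])))
yaw=201
z=np.array([-np.sin(np.radians(21)),np.cos(np.radians(21)),0])  # -tool z
p=np.array([.4478,.1265,0])
for h in(.17,.110): to(p+z*.003+[0,0,h],201,-10)
E
```

```text
[0.44646126 0.12250137 0.145     ] 0.0618444408215796 23.30604017414172
t 2.45 turn [-1.3   0.08 -0.  ] shift [ 0.03  4.28 -0.08]
t 2.45 turn [-1.3   0.08 -0.  ] shift [ 0.04  6.28 -0.1 ]
```

```bash
python3 -m jog '[[-0.7,-0.1,0,0,1.4,0,-1],[-1.3,-0.15,0,0,2.8,0,-1],[-1.3,-0.15,0,0,4.2,0,-1],[-1.3,-0.15,0,0,5.2,0,-1],[-1.3,-0.15,0,0,6,0,-1],[-1.3,-0.15,0,0,6.3,0,-1],[-1.3,-0.15,0,0,6.3,0,-1]]'
python3 - <<'E'
from h import *
im=save('wrist','w2.png'); im2=save('side','s2.png')
c=cv2.resize(im2[250:400,240:440],(640,480),interpolation=cv2.INTER_CUBIC)
cv2.imwrite('pics/c2.png',cv2.resize(np.hstack([im,c]),(800,300))[:,:,::-1])
E
```

```text
time: 3.15
ee_pos: [0.4483, 0.1261, 0.1089]
eef_rot: [[-0.922, -0.065, 0.382], [-0.387, 0.16, -0.908], [-0.002, -0.985, -0.173]]
ft_force: [-0.1, -0.3, 0.4]
width: 1.003
```

View pics/c2.png

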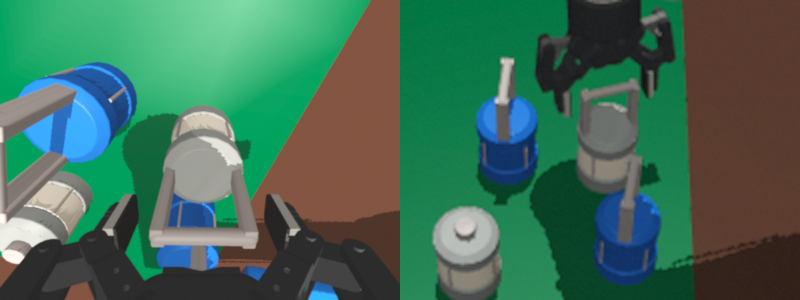

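```bash
python3 -m jog '[[0,0,0,0,0,0,1],[0,0,0,0,0,0,1],[0,0,0,0,0,0,1],[0,0,0,0,0,0,1],[0,0,0,0,0,0,1],[0,0,0,0,0,0,1]]' 70
python3 - <<'E'
from h import *
im=save('wrist','w3.png'); im2=save('side','s3.png')
c=cv2.resize(im2[250:400,240:440],(640,480),interpolation=cv2.INTER_CUBIC)
cv2.imwrite('pics/c3.png',cv2.resize(np.hstack([im,c]),(800,300))[:,:,::-1])
E
```

```text
time: 3.85
ee_pos: [0.45, 0.1267, 0.1128]
eef_rot: [[-0.921, -0.06, 0.384], [-0.389, 0.161, -0.907], [-0.007, -0.985, -0.172]]
ft_force: [-3.4, -1.6, 10.2]
width: 0.715
```

View pics/c3.png

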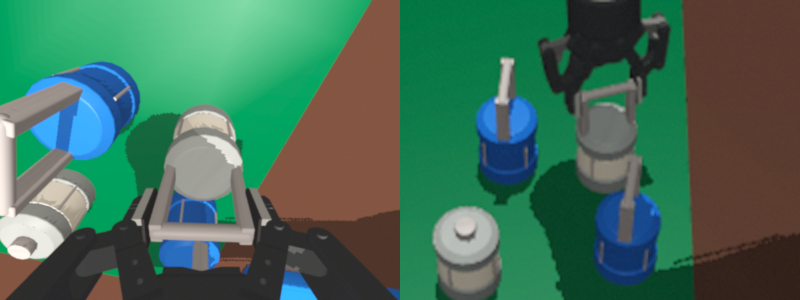

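```bash
python3 -m jog '[[0,0,0,0,-0.7,-0.12,1],[0,0,0,0,-1.4,-0.24,1],[0,0,0,0,-2,-0.34,1],[0,0,0,0,-2.3,-0.4,1],[0,0,0,0,-2.3,-0.4,1],[0,0,0,0,-2.3,-0.4,1]]' 90
python3 - <<'E'
from h import *
for n in('wrist','side','top'):
    im=save(n,n+'4.png')
    for d in pinpoint('lantern_center',n):
        w=world(n,d['centre']); print(n,round(d['confidence'],2),w.round(4))
s=sense(); print(s['ee_pos'])
h=np.array([.4585,-.310]); a=np.radians(83.4); u=np.array([np.cos(a),np.sin(a)])
to(np.r_[h+.205*u,.180],180-6.6,-10)
E
```

```text
time: 4.55
ee_pos: [0.4489, 0.1265, 0.182]
eef_rot: [[-0.921, -0.062, 0.384], [-0.389, 0.161, -0.907], [-0.006, -0.985, -0.173]]
ft_force: [0.6, -0.4, -4.0]
width: 0.71
wrist 0.95 [0.4223 0.2413 0.0781]
wrist 0.87 [0.5622 0.1255 0.0755]
side 0.92 [0.5613 0.1288 0.0725]
side 0.88 [0.4441 0.1279 0.1436]
side 0.84 [0.4131 0.2352 0.0716]
top 0.48 [0.4503 0.1294 0.1424]
top 0.47 [0.4201 0.2406 0.0746]
[0.44925943 0.12630484 0.1822209 ]
t 4.85 turn [-0.    3.64  0.6 ] shift [ 2.01 -1.24  7.47]
```

```bash
python3 -m jog '[[0,0.4,0.07,0.2,-0.12,0.75,1],[0,0.9,0.15,0.45,-0.3,1.7,1],[0,1.5,0.25,0.8,-0.5,2.9,1],[0,2.1,0.35,1.15,-0.7,4.2,1],[0,2.7,0.45,1.5,-0.95,5.5,1],[0,3.3,0.55,1.8,-1.1,6.7,1],[0,3.64,0.6,2,-1.22,7.3,1],[0,3.64,0.6,2,-1.24,7.47,1]]'
python3 - <<'E'
from h import *
for n in('side','top','wrist'):
    im=save(n,n+'5.png')
    for q in('lantern_center','latch_hook'):
      for d in pinpoint(q,n):
        w=world(n,d['centre']); print(n,q,round(d['confidence'],2),w.round(4),pix(n,w).round(0))
s=sense(); print(s['ee_pos'],s['time'])
a=cv2.imread('pics/wrist5.png'); b=cv2.imread('pics/top5.png')[200:320,350:510]; b=cv2.resize(b,(640,480),interpolation=cv2.INTER_CUBIC)
cv2.imwrite('pics/c5.png',cv2.resize(np.hstack([a,b]),(800,300)))
E
```

```text
time: 5.65
ee_pos: [0.4821, -0.1084, 0.1796]
eef_rot: [[-0.993, 0.02, -0.117], [0.119, 0.172, -0.978], [0.0, -0.985, -0.173]]
ft_force: [0.0, 0.7, -3.5]
width: 0.712
side lantern_center 0.93 [ 0.4762 -0.1059  0.138 ] [339. 219.]
side lantern_center 0.87 [0.5623 0.1264 0.0734] [291. 310.]
side lantern_center 0.65 [0.4152 0.2382 0.0743] [354. 359.]
side latch_hook 0.87 [ 0.4624 -0.312   0.0027] [348. 203.]
top lantern_center 0.87 [0.5593 0.1304 0.0749] [232. 217.]
top lantern_center 0.65 [0.4179 0.2388 0.0769] [180. 279.]
top lantern_center 0.5 [ 0.4831 -0.1007  0.141 ] [335. 252.]
top latch_hook 0.88 [ 4.593e-01 -3.061e-01 -2.000e-04] [419. 268.]
wrist lantern_center 0.96 [0.5604 0.1259 0.0748] [274. 425.]
wrist lantern_center 0.72 [ 0.483  -0.106   0.1478] [323. 274.]
[ 0.48234608 -0.10556782  0.18007769] 6.1
```

View pics/c5.png

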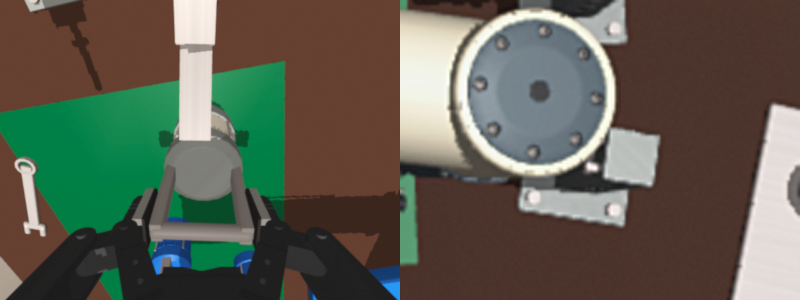

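```bash
python3 - <<'E'
from h import *
R=np.array(sense()['eef_rot']); e=np.array(sense()['ee_pos'])
k=1/.625
for nm,u,v,z in(('tipL',180,140,.220),('tipR',212,140,.220),('armL',174,30,.225),('armR',216,30,.225),('barL',152,230,.209),('barR',250,230,.209)):
    p=ray('wrist',u*k,v*k,z); print(nm,p.round(4),'tool',(R.T@(p-e)).round(4))
E
```

```text
tipL [ 0.4848 -0.1721  0.22  ] tool [-0.0101 -0.0508  0.0579]
tipR [ 0.4713 -0.1706  0.22  ] tool [ 0.0036 -0.0508  0.0579]
armL [ 0.4797 -0.2132  0.225 ] tool [-0.0097 -0.0629  0.0978]
armR [ 0.4665 -0.2117  0.225 ] tool [ 0.0036 -0.0629  0.0978]
barL [ 0.5137 -0.1076  0.209 ] tool [-0.0314 -0.0282 -0.0066]
barR [ 0.4536 -0.1007  0.209 ] tool [ 0.0291 -0.0282 -0.0065]
```

```bash
python3 -m jog '[[0,0,0,-0.07,0.46,0.08,1],[0,0,0,-0.07,0.46,0.08,1],[0,0,0,-0.07,0.37,0.6,1],[0,0,0,-0.07,0.27,1.2,1],[0,0,0,-0.07,0.17,1.72,1],[0,0,0,-0.07,0.17,1.72,1],[0,0,0,-0.07,0.17,1.72,1]]'
python3 - <<'E'
from h import *
a=save('wrist','wrist6.png'); b=save('side','side6.png')[90:210,260:420]; b=cv2.resize(b,(640,480),interpolation=cv2.INTER_CUBIC)
s=sense(); print(s['ee_pos'],s['ft_force'])
cv2.imwrite('pics/c6.png',cv2.resize(np.hstack([a,b]),(800,300))[:,:,::-1])
E
```

```text
time: 6.8
ee_pos: [0.4788, -0.1553, 0.1663]
eef_rot: [[-0.993, 0.021, -0.113], [0.115, 0.173, -0.978], [-0.001, -0.985, -0.174]]
ft_force: [-0.5, -0.2, -3.2]
width: 0.709
[ 0.47879828 -0.15487795  0.16628736] [-0.08736355 -0.16409596 -3.38427803]
```

View pics/c6.png

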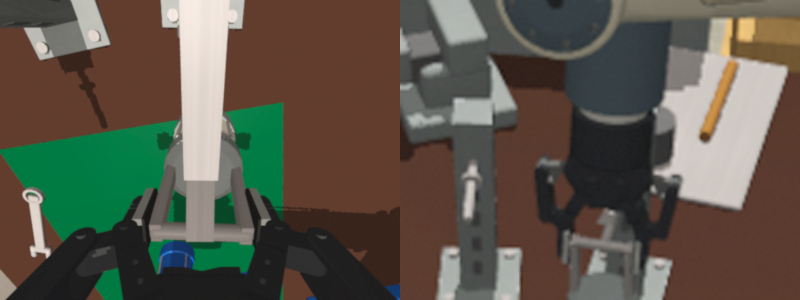

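```bash
python3 -m jog '[[0,0,0,0,-0.09,0.5,1],[0,0,0,0,-0.17,1.0,1],[0,0,0,0,-0.24,1.35,1],[0,0,0,0,-0.26,1.5,1],[0,0,0,0,-0.26,1.5,1]]'
python3 -m jog '[[0,0,0,0,-0.07,0.4,1],[0,0,0,0,-0.14,0.8,1],[0,0,0,0,-0.18,1.05,1],[0,0,0,0,-0.18,1.05,1]]'
python3 -c "
from h import *
b=save('side','side7.png')[90:210,260:420]; a=save('wrist','wrist7.png');b=cv2.resize(b,(640,480),interpolation=cv2.INTER_CUBIC)
cv2.imwrite('pics/c7.png',cv2.resize(np.hstack([a,b]),(800,300))[:,:,::-1])"
```

```text
time: 7.4
ee_pos: [0.4735, -0.2007, 0.166]
eef_rot: [[-0.993, 0.021, -0.113], [0.115, 0.173, -0.978], [-0.001, -0.985, -0.174]]
ft_force: [-0.2, 0.6, -3.0]
width: 0.71
time: 7.8
ee_pos: [0.4698, -0.2336, 0.1658]
eef_rot: [[-0.993, 0.021, -0.114], [0.116, 0.172, -0.978], [-0.001, -0.985, -0.173]]
ft_force: [-0.5, 0.7, -2.8]
width: 0.712
```

View pics/c7.png

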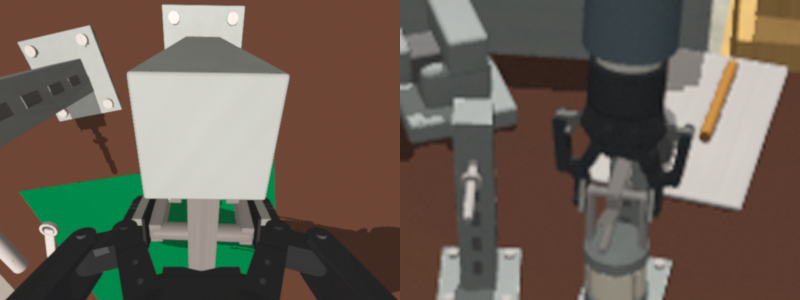

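```bash
python3 -m jog '[[0,0,0,0,-0.03,0.17,1],[0,0,0,0,-0.03,0.17,1]]'
python3 -c "
from h import *
b=save('side','side8.png')[:,:,::-1].copy(); h=np.array([.4585,-.310,0]); a=np.radians(83.4); u=np.array([np.cos(a),np.sin(a),0])
c=cv2.resize(b[140:240,310:390],(480,600),interpolation=cv2.INTER_CUBIC)
o=c.copy()
for x,z,col in((.143,.215,(0,0,255)),(.097,.19,(0,255,0)),(.15,.19,(255,0,0)),(.02,.236,(0,255,255)),(.097,.22,(255,0,255))):
    p=(pix('side',h+u*x+[0,0,z])-[310,140]+.5)*6; print(x,z,p); cv2.circle(o,tuple(int(i) for i in p),4,col,-1)
cv2.imwrite('pics/c8.png',cv2.resize(np.hstack([c,o]),(800,500)))"
```

```text
time: 8.1
ee_pos: [0.4692, -0.2381, 0.1658]
eef_rot: [[-0.993, 0.021, -0.113], [0.115, 0.173, -0.978], [-0.001, -0.985, -0.174]]
ft_force: [-0.1, -0.0, -2.7]
width: 0.71
0.143 0.215 [196.75656284 232.80308053]
0.097 0.19 [215.85351549 207.39781307]
0.15 0.19 [191.47057925 291.46147125]
0.02 0.236 [253.9559685    5.04440382]
0.097 0.22 [218.5219342 150.6017069]
```

View pics/c8.png

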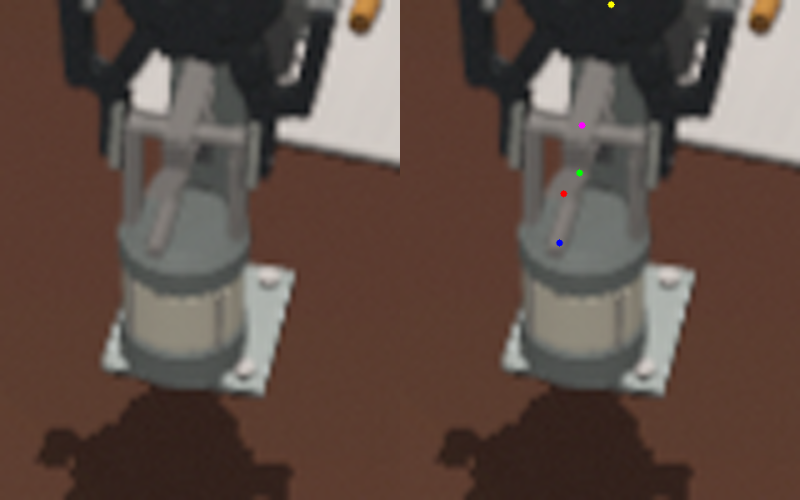

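```bash
python3 -m jog '[[0,0,0,0,0.06,0.01,1],[0,0,0,0,0.12,0.02,1],[0,0,0,0,0.12,0.02,1],[0,0,0,0,0.12,0.02,1]]'
python3 -m jog '[[0,0,0,0,0,0,0.3],[0,0,0,0,0,0,0],[0,0,0,0,0,0,-0.3],[0,0,0,0,0,0,-0.6],[0,0,0,0,0,0,-1],[0,0,0,0,0,0,-1],[0,0,0,0,0,0,-1]]' 20
python3 -c "
from h import *
b=save('side','side9.png')[:,:,::-1]; w=save('wrist','wrist9.png')[:,:,::-1]
c=cv2.resize(b[140:240,310:390],(384,480),interpolation=cv2.INTER_CUBIC)
cv2.imwrite('pics/c9.png',cv2.resize(np.hstack([c,w]),(800,375)))"
```

```text
time: 8.55
ee_pos: [0.4693, -0.2377, 0.1623]
eef_rot: [[-0.993, 0.021, -0.113], [0.115, 0.173, -0.978], [-0.001, -0.985, -0.174]]
ft_force: [0.3, 1.0, -1.1]
width: 0.713
time: 9.25
ee_pos: [0.4694, -0.2378, 0.1625]
eef_rot: [[-0.993, 0.021, -0.113], [0.115, 0.173, -0.978], [-0.001, -0.985, -0.174]]
ft_force: [-0.1, 0.3, -0.4]
width: 1.002
```

View pics/c9.png

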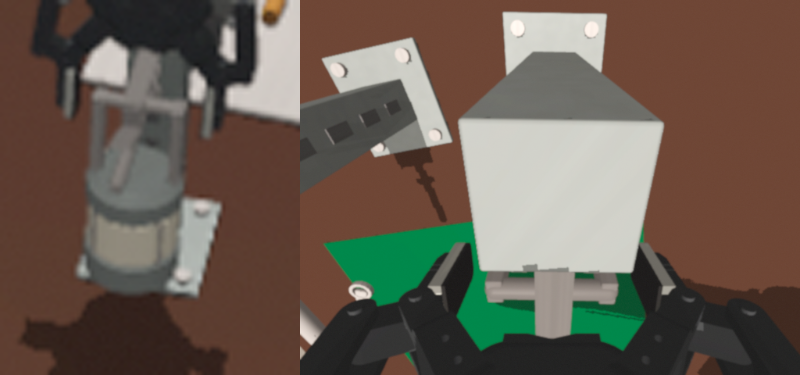

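```bash
python3 -m jog '[[0,0,0,0,-0.4,-0.07,-1],[0,0,0,0,-1.2,-0.21,-1],[0,0,0,0,-2.4,-0.42,-1],[0,0,0,0,-3.6,-0.64,-1],[0,0,0,0,-4.9,-0.87,-1],[0,0,0,0,-4.9,-0.87,-1]]'
python3 -m jog '[[0,0,0,0.8,0,0,-1],[0,0,0,2,0,0,-1],[0,0,0,3.5,0,0,-1],[0,0,0,5,0,0,-1],[0,0,0,5,0,0,-1],[0,0,0,5,0,0,-1]]'
python3 -c "
from h import *
b=save('side','side10.png')[:,:,::-1]
L=[x for n in('side','top') for x in [(save(n,n+'11.png'),[(n,round(d['confidence'],2),world(n,d['centre']).round(4)) for q in('lantern_center','knob_lamp_center') for d in pinpoint(q,n)])[1]]]
print(*L,sep='\n'); t=cv2.imread('pics/top11.png')
c=cv2.resize(b[110:230,300:400],(400,480),interpolation=cv2.INTER_CUBIC); c2=cv2.resize(t[220:320,360:440],(384,480),interpolation=cv2.INTER_CUBIC)
cv2.imwrite('pics/c10.png',np.hstack([c,c2]))
h=np.array([.4585,-.310,0]); a=np.radians(83.4); u=np.array([np.cos(a),np.sin(a),0])
for x,z in((.143,.215),(.143,.235),(.143,.243),(.097,.19),(.15,.19)): print(x,z,((pix('side',h+u*x+[0,0,z])-[300,110]+.5)*4).round(0))
"
```

```text
time: 9.95
ee_pos: [0.4707, -0.2392, 0.3188]
eef_rot: [[-0.993, 0.032, -0.112], [0.115, 0.167, -0.979], [-0.013, -0.986, -0.169]]
ft_force: [0.8, -0.3, 0.8]
width: 1.004
time: 10.55
ee_pos: [0.3211, -0.2219, 0.318]
eef_rot: [[-0.993, 0.034, -0.112], [0.116, 0.166, -0.979], [-0.015, -0.986, -0.168]]
ft_force: [0.6, -0.0, 0.0]
width: 1.001
[('side', 0.76, array([ 0.4673, -0.2306,  0.122 ])), ('side', 0.62, array([0.4122, 0.2362, 0.0732])), ('side', 0.9, array([0.5782, 0.2727, 0.0462]))]
[('top', 0.97, array([ 0.4693, -0.24  ,  0.1203])), ('top', 0.7, array([0.4202, 0.2396, 0.0745])), ('top', 0.66, array([0.5614, 0.1319, 0.0731])), ('top', 0.7, array([0.5844, 0.2774, 0.0513]))]
0.143 0.215 [171. 275.]
0.143 0.235 [172. 249.]
0.143 0.243 [173. 239.]
0.097 0.19 [184. 258.]
0.15 0.19 [168. 314.]
```

View pics/c10.png

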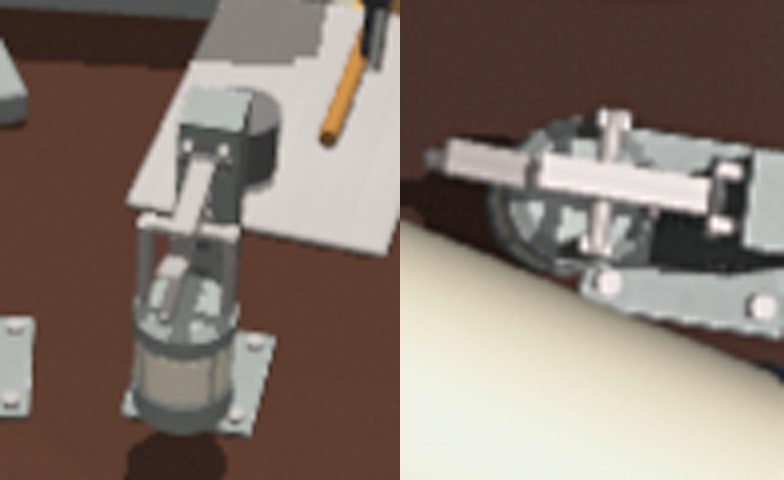

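```bash
python3 -c "
from h import *
f=lambda n,r,s: cv2.resize(cv2.imread('pics/'+n)[r],s,interpolation=cv2.INTER_CUBIC)
A=np.s_[130:200,320:380]
B=np.s_[240:275,355:440]
x=np.hstack([f('side1.png',A,(257,300)),f('side10.png',A,(257,300))]); y=np.vstack([f('top1.png',B,(280,150)),f('top11.png',B,(280,150))])
cv2.imwrite('pics/c12.png',np.hstack([x,y]))"
```

```text
(no output)
```

View pics/c12.png

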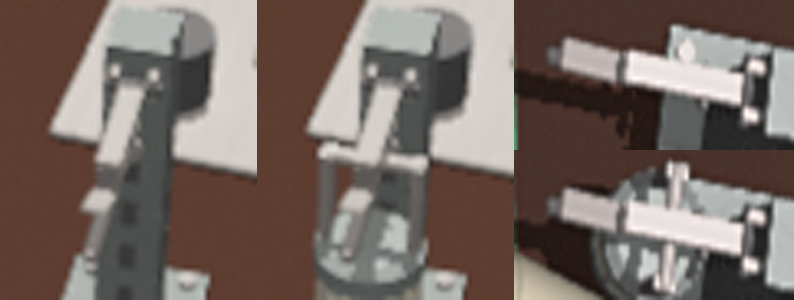

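```bash
python3 -c "
from h import *
print(sense()['time']); print(finish_job())"
```

```text
10.9
the job is handed in; nothing more can be done
None
```

The grey lantern now hangs by its handle on the latch peg, with the flap down behind it, and the job is handed in at 10.9 s. No verdict was reported.

I gripped the lantern across the handle legs with the tool tipped 10 degrees. I then pushed the bar along the peg about 3 mm above its top, with no noticeable push force. Finally I lowered it onto the peg, opened the fingers and backed the arm away.

**Lantern position:** the last pictures put its centre about 71–81 mm from the post's axis. It is within about 5 mm sideways and about 121 mm up, and it looks upright. The side and top views differ by about 9 mm along the peg, but both are within limits.

**Flap:** in the before-and-after crops from both cameras it sits in the same place as when it was down at the start, with the handle bar between nose and collar.

**Knob lamp:** it was found within 1 mm of where it started.

**Robot:** the wrist force read about zero with the arm clear.

**Not checked:** I did not measure the lantern's speed after letting go. I judged it still only from pictures taken within half a second of each other. No check failed.

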